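# Ready the brush over the dish

### The job

First slide the open glass dish along the bench, without lifting it, until it sits wholly on the round white mat. Then draw the brush up out of the tool block, turn it so that it leans at about 45 degrees with the bristles at the lower end, and finish while holding it still there: the bristle tips over the dish, a few centimetres above it, ready to brush it out. Leave the other two tools in their wells and the other things on the bench where they stand; the job ends with the brush held in the gripper, not put down.

Things in the scene. Friction and masses are not known exactly. Their poses are not given: they have to be found in the camera images.
- dish: open round glass dish, clear, 60 mm in diameter, 14 mm high, wall 2 mm, 30 g (the mass varies somewhat), loose, standing on the bench right of the mat. Origin: centre of its underside; z up.
- mat: round flat mat, white with a thin grey rim, 110 mm in diameter, fixed, lying flush on the bench (nothing to catch on). Origin: its centre. The dish is wholly on it when the two centres are within 25 mm.
- block: fixed pale metal tool block, 176 x 50 x 70 mm (own x, y, z), left of the mat, yaw within 0.4 rad. Three square wells, 17 x 17 mm, in its top, in a row along own x at -60, 0, +60 mm, 60 mm deep (well floor 10 mm above the bench). Origin: centre of its underside. Brush, spatula and tweezers stand in the wells, any of them in any well.
- brush: brush, 163 mm long, 15 g, standing loosely in a well (may lean a few degrees): wooden handle, an 11 mm round rod, upward; bristles, 14 x 13 x 36 mm, downward; 103 mm of it stands above the block. Origin at half length on its side; own +y runs from bristles to handle; centre line at own x = 0, z = +6.5 mm; bristle tips at y = -82 mm, handle rod from y = -28 to +82 mm.
- bristle_tip (a point): end of the bristles, on the brush's centre line (own axes as the brush)
- handle_top (a point): upper end of the brush handle, on the brush's centre line (own axes as the brush)
- spatula: thin steel laboratory spatula, 12 x 166 x 8 mm, standing upright in another well; stays there. Origin at half length on its side; own +y up along it.
- tweezers: steel tweezers, 12 x 126 x 8 mm, standing upright in the third well; stays there. Origin at half length on its side; own +y up along it.
- beaker: empty glass beaker, 53 mm across, 70 mm high, on the bench beyond the mat and to its right; stays. Origin: centre of its underside.
- jar: screw-capped jar, 46 mm across, 78 mm high, on the bench beyond the dish; stays. Origin: centre of its underside.
- timer: small bench timer, 72 x 62 x 19 mm, on the bench at the far right; stays. Origin: centre of its underside.
Mind the look-alikes: they are no part of the job. Leave any orange or yellow look-alike of the dish alone.

How it is judged:
By the outcome, as a careful person would: the job done as asked, in the order asked, and still so for the second after the job is handed in, while the arm keeps its last pose, push and grip.
It also fails if it takes over 64 s, if anything falls off the work surface, if the arm or the gripper's body presses on something with over 40 N, if the wrist force passes 120 N, or if a joint passes its speed limit or range.

### The arm

A 6-joint arm with a two-finger parallel gripper is mounted at the origin on a cart in front of the work surface, level with it; the furniture and walls round the work are solid. World frame = base frame: x ahead of the robot, y to its left, z up, the work surface at z = 0. Lengths are in m, angles in rad, forces in N, time in s.
With the tool pointing down it reaches from about 0.35 to 0.85 m from the base axis. Payload 8.1 kg.
Tool frame: the origin (TCP) lies between the finger pads; the fingertips stand nose_length ahead of it and the grasp point (between the pads) lies 2 mm behind it (nose_length is the distance from the TCP to the fingertips, in m); z points along the fingers, x is the direction in which the jaws open and shut, and the axes are right-handed (so a half turn about z gives the same grasp; the last joint's range is limited). The gripper opens to 93 mm and grips with 3 to 60 N. Pads are 15 mm wide; open, the fingers measure 128 mm over their backs; the gripper's body (75 mm by 188 mm) begins 65 mm behind the grasp point.
Start: joints at [1.103, 0.13, 1.488, -0, 1.523, -0.085], TCP at [0.224, 0.557, 0.236] pointing down, gripper open.
Joint ranges: [-2.96, 2.96], [-0.89, 2.26], [0.02, 2.5], [-1.34, 4.48], [0, 2.73], [-2.66, 2.66]. Speed limits (rad/s): [2.39, 2.39, 2.79, 3.14, 3.14, 3.14].

### API

Orientations are given as a rotation vector (axis times angle).
In Python, from plant import * gives the robot as it stands.
- The arm moves only by the tool carry_out, never from a script. Its argument "steps" is a list of rows, each an object with "xyz": the shift along the world's x, y, z in cm, a list of three; "rot": the turn, a rotation vector about the world's x, y, z in degrees, a list of three. In form: [{"xyz": [tx, ty, tz], "rot": [rx, ry, rz]}, ...]. A call has 1 to 10 rows; each row is the pose to reach, as a shift and turn from the pose commanded when the call began; what a row does not reach only later rows make up. A row lasts 1/10 s, in which the tool goes at most 50 mm and 8.59 degrees, less where a joint would pass 70% of its speed; a pose out of reach is approached as far as the arm can. A call with a gripper value outside its range is refused whole. "grip" is the opening, from 0 (shut) to 1 (fully open), set as the call begins (left out, the last holds). The fingers move at their own pace and stop on an object; "force" is the grip in N (left out, the last holds). Time passes only in rows, so rows that repeat a pose let the fingers close. It gives the time, the measured TCP pose, the force and the opening at its end, in the units of the state.
- read_state(): the state, without advancing time (a new reading comes with each control period).
- read_camera(name): name is "scene" or "top"; returns the picture (400x640x3 uint8, red, green, blue); there is no depth.
- calibration(name): a dict with "fov_y" (degrees; the focal length in pixels is half the picture's height over the tangent of half this angle, whatever the lens; pixels are square), "cx", "cy" (the principal point, pixels), "xyz" and "attitude" of the camera in the world. Camera axes: x right, y down, z forward; pixel columns grow to the right and rows downward; lengths in m; the calibration is good to about 2 mm. A picture is of the moment at which its call begins. calibration takes no time and is no camera call.
- close_job(): hands the job in, once; it reports no verdict.
The state is a dict: "t": time; "q": joint angles; "dq": joint speeds; "joint_torque": joint torques, N m; "tool_pos": TCP position; "orientation": TCP orientation; "force": force on the tool from outside, world axes, zero at the start; "wrist_torque": the same for the moment, N m; "opening": finger opening in m.
Only numpy, scipy, OpenCV 4.12 (cv2) and the standard library are available. Lean on these libraries where they do the work, as an engineer would, in place of code of your own. Each camera call takes 0.05 s, during which the arm holds its last target.

## Working session

There is one attempt and no reset: what is moved stays moved. The work goes in short steps, Python scripts to look and compute and a tool call to move; the robot and the scene stay as the last step left them, time stands still between calls to the robot, and variables do not carry over. Pictures are saved under pics/ and viewed, and the job is handed in when it is done.

Besides the shell and the picture viewer there is one more tool, called as a command line: name --argument value ..., lists and objects as JSON in quotes. carry_out: Moves the arm, as the interface text tells. Its arguments: {"type":"object","properties":{"steps":{"type":"array","items":{"type":"object","properties":{"xyz":{"type":"array","items":{"type":"number"}},"rot":{"type":"array","items":{"type":"number"}}}}},"grip":{"type":"number"},"force":{"type":"number"}},"required":["steps"]}

```bash
ls; mkdir -p pics; python3 - <<'E'
from plant import *
import cv2
for n in ("scene","top"):
    print(n,calibration(n)); cv2.imwrite(f"pics/{n}0.png",read_camera(n)[:,:,::-1])
print(read_state())
try: print(nose_length)
except Exception as e: print(e)
E
```

```text
pics
scene {'fov_y': 56.343766645019976, 'cx': 321.32379163066014, 'cy': 200.43050924450216, 'xyz': array([-0.24579298, -0.51310903,  0.78587711]), 'attitude': array([-1.94480782,  1.15284937, -0.56800894])}
top {'fov_y': 47.40703708880459, 'cx': 323.6976673301515, 'cy': 199.1207898940284, 'xyz': array([ 0.30026139, -0.09653548,  1.40567256]), 'attitude': array([-2.09360302,  2.136969  , -0.19540023])}
{'t': 0.1, 'q': array([ 1.10257859e+00,  1.31111544e-01,  1.48915981e+00, -2.09389684e-05,
        1.52303009e+00, -8.53879679e-02]), 'dq': array([-4.54592523e-05, -1.38600634e-03, -3.26339561e-03, -1.56886076e-03,
       -9.00859812e-04, -8.85531011e-04]), 'joint_torque': array([ 8.06340558e-04, -5.61342788e+01, -4.93096340e+01,  7.70200370e-02,
        2.91269075e-02, -2.80803459e-05]), 'tool_pos': array([0.22388348, 0.55613157, 0.23468268]), 'orientation': array([ 2.60278791e+00,  1.75776899e+00, -2.32779500e-03]), 'force': array([-0.57299131, -0.52320814, -0.70033923]), 'wrist_torque': array([-0.00725613,  0.008566  ,  0.03971319]), 'opening': 0.09278879045652483}
0.017
```

View pics/scene0.png

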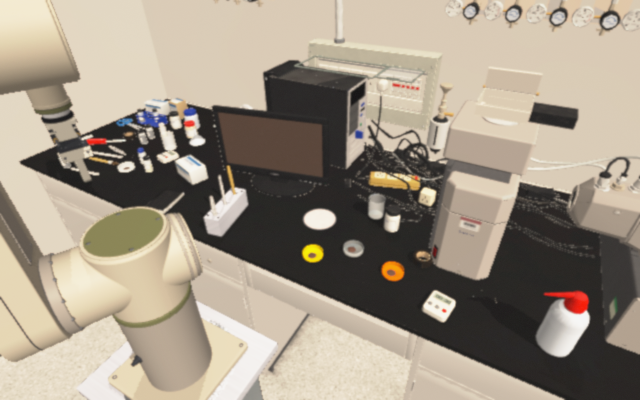

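View pics/top0.png

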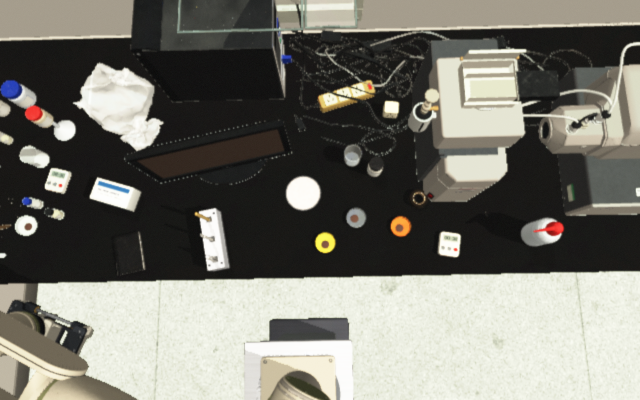

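The top view shows the mat at about (303,193), the clear dish at (356,217), the yellow look-alike at (325,242) and the orange one at (400,226). The block is at (212,240), with the wooden brush handle at its far well near (200,215). Next I'll zoom in and measure.

```bash
cat > h.py <<'E'
import numpy as np, cv2
from scipy.spatial.transform import Rotation as R
from plant import *
def cam(n):
    c=calibration(n); f=200/np.tan(np.radians(c['fov_y'])/2)
    return c,f,R.from_rotvec(c['attitude']).as_matrix()
def ray(n,u,v):
    c,f,M=cam(n); d=M@np.array([(u-c['cx'])/f,(v-c['cy'])/f,1]); return np.array(c['xyz']),d/np.linalg.norm(d)
def onz(n,u,v,z):
    o,d=ray(n,u,v); return o+d*(z-o[2])/d[2]
def proj(n,p):
    c,f,M=cam(n); q=M.T@(np.array(p)-c['xyz']); return np.array([c['cx']+f*q[0]/q[2],c['cy']+f*q[1]/q[2]])
def tri(u1,u2,a="top",b="scene"):
    o1,d1=ray(a,*u1);o2,d2=ray(b,*u2)
    A=np.stack([d1,-d2],1); s=np.linalg.lstsq(A,o2-o1,rcond=None)[0]
    p,q=o1+s[0]*d1,o2+s[1]*d2; return (p+q)/2,np.linalg.norm(p-q)
def crop(n,img,x0,y0,x1,y1,s,name):
    cv2.imwrite(f"pics/{name}.png",cv2.resize(img[y0:y1,x0:x1],None,fx=s,fy=s,interpolation=cv2.INTER_CUBIC))
E
python3 - <<'E'
from h import *
t=cv2.imread("pics/top0.png");s=cv2.imread("pics/scene0.png")
crop("top",t,180,150,420,280,3.3,"tc"); crop("scene",s,190,150,440,300,3.2,"sc")
for n,i,roi in(("top",t,(280,170,330,215)),("scene",s,(295,200,345,235))):
    x0,y0,x1,y1=roi
    m=(i[y0:y1,x0:x1].min(2)>110).astype(np.uint8)
    cs=max(cv2.findContours(m,0,cv2.CHAIN_APPROX_NONE)[0],key=cv2.contourArea)
    e=cv2.fitEllipse(cs); c=e[0][0]+x0,e[0][1]+y0
    print(n,c,e[1],onz(n,*c,0))
for n,i,roi in(("top",t,(340,203,373,232)),("scene",s,(338,235,370,262))):
    x0,y0,x1,y1=roi
    m=(i[y0:y1,x0:x1].max(2)>45).astype(np.uint8)
    cs=max(cv2.findContours(m,0,cv2.CHAIN_APPROX_NONE)[0],key=cv2.contourArea)
    e=cv2.fitEllipse(cs); c=e[0][0]+x0,e[0][1]+y0
    print(n,c,e[1],cv2.boundingRect(cs),onz(n,*c,0.007))
E
```

```text
top (302.71206283569336, 192.79448127746582) (33.308799743652344, 34.01779556274414) [ 0.59788289 -0.01999499  0.        ]
scene (319.23076248168945, 218.8179759979248) (20.377212524414062, 32.430816650390625) [ 0.59616664 -0.02260074  0.        ]
top (355.77831745147705, 217.30312824249268) (20.033363342285156, 20.558469772338867) (6, 4, 21, 22) [ 0.51512015 -0.18424236  0.007     ]
scene (353.04399967193604, 248.12763595581055) (19.43631935119629, 23.03375816345215) (4, 3, 23, 21) [ 0.51431057 -0.18557885  0.007     ]
```

View pics/tc.png

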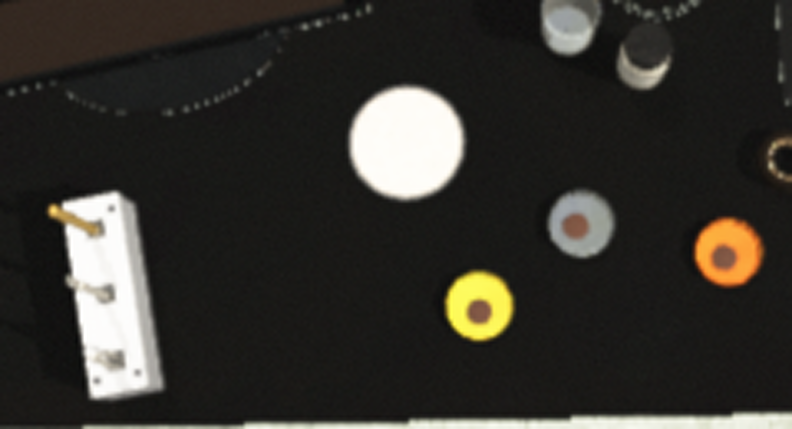

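View pics/sc.png

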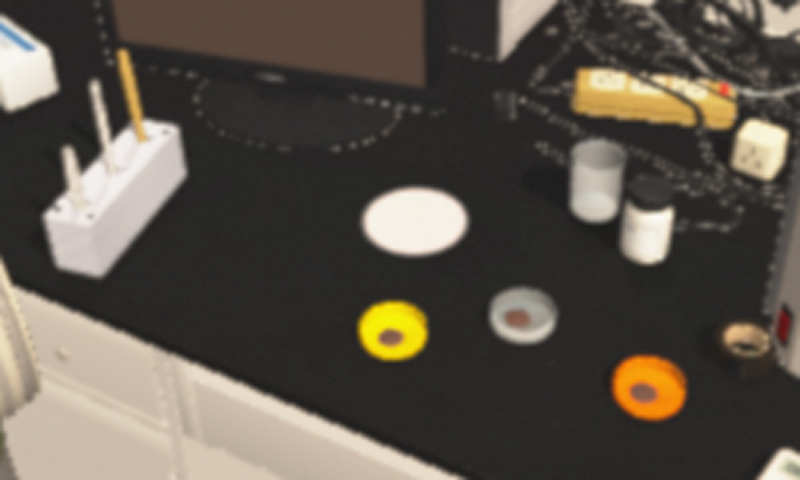

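The dish positions from the two views agree to about 1.5 mm, at (0.515,-0.185). The mat is at (0.597,-0.021). Next I'll measure the block, the brush and the neighbouring objects.

```bash
python3 - <<'E'
from h import *
t=cv2.imread("pics/top0.png");s=cv2.imread("pics/scene0.png")
def wood(i,roi):
    x0,y0,x1,y1=roi; p=i[y0:y1,x0:x1].astype(int)
    m=((p[...,2]-p[...,0])>50).astype(np.uint8)
    ys,xs=np.nonzero(m); P=np.stack([xs+x0,ys+y0],1).astype(float)
    vx,vy,cx,cy=cv2.fitLine(P.astype(np.float32),cv2.DIST_L2,0,.01,.01).ravel()
    k=(P-[cx,cy])@[vx,vy]; a,b=np.array([cx,cy])+np.outer([k.min(),k.max()],[vx,vy]); return a,b,len(P)
T=wood(t,(185,205,217,226)); S=wood(s,(222,158,245,200)); print(T,S)
tt=min(T[:2],key=lambda p:p[0]); tb=max(T[:2],key=lambda p:p[0]); st=min(S[:2],key=lambda p:p[1]); sb=max(S[:2],key=lambda p:p[1])
p,e=tri(tt,st); q,e2=tri(tb,sb); print("top",p,e,"low",q,e2); d=(p-q)/np.linalg.norm(p-q); print("dir",d, np.degrees(np.arccos(d[2])))
# line as intersection of planes
def pl(n,a,b):
    o,d1=ray(n,*a);_,d2=ray(n,*b);k=np.cross(d1,d2);k/=np.linalg.norm(k);return k,k@o
k1,c1=pl("top",tt,tb);k2,c2=pl("scene",st,sb);D=np.cross(k1,k2);D/=np.linalg.norm(D);D*=np.sign(D[2])
for z in(.075,.13,.17):print("planes",z,np.linalg.solve([k1,k2,[0,0,1]],[c1,c2,z]))
print(D)
# block top
x0,y0,x1,y1=185,195,240,280
m=(t[y0:y1,x0:x1].min(2)>150).astype(np.uint8)
cs=max(cv2.findContours(m,0,cv2.CHAIN_APPROX_NONE)[0],key=cv2.contourArea)
W=np.array([onz("top",c[0][0]+x0,c[0][1]+y0,.07)[:2] for c in cs],np.float32)
print("blocktop",cv2.minAreaRect(W)); print(cv2.boxPoints(cv2.minAreaRect(W)))
for nm,u in(("yellow",(325,242)),("orange",(400,226)),("beaker",(351.5,159)),("jar",(374,169))):print(nm,onz("top",*u,0.0))
for z in (.07,):
  print("brush well",onz("top",180+97/3.3,150+229/3.3,z),"others",onz("top",180+108/3.3,150+293/3.3,z),onz("top",180+117/3.3,150+359/3.3,z))
E
```

```text
(array([194.5688999 , 212.91378139]), array([209.10726774, 219.77263035]), 51) (array([227.48195294, 164.88870152]), array([234.19428796, 193.95513369]), 121)
top [0.51195309 0.2677591  0.17317611] 0.002405720491121574 low [0.5081409  0.25654801 0.06460536] 0.00019590868806953327
dir [0.03490551 0.10265188 0.99410472] 6.224484262712652
planes 0.075 [0.5077625  0.25653148 0.075     ]
planes 0.13 [0.50765094 0.25921645 0.13      ]
planes 0.17 [0.5075698  0.26116915 0.17      ]
[-0.00202604  0.04875946  0.9988085 ]
blocktop ((0.45128270983695984, 0.24314749240875244), (0.18003535270690918, 0.0643780529499054), 10.328386306762695)
[[0.3569525  0.2586757 ]
 [0.3684948  0.19534081]
 [0.54561293 0.22761929]
 [0.5340706  0.29095417]]
yellow [ 0.44113878 -0.08720347  0.        ]
orange [ 0.48602286 -0.32085839  0.        ]
beaker [ 0.70490106 -0.1772204   0.        ]
jar [ 6.70298500e-01 -2.47720010e-01 -2.22044605e-16]
brush well [0.50836024 0.25438125 0.07      ] others [0.45038234 0.24285871 0.07      ] [0.39163554 0.23325505 0.07      ]
```

carry_out --steps '[{"xyz": [0, 0, 2], "rot": [0, 0, 0]}, {"xyz": [1, -2.5, 4], "rot": [0, 0, 0]}, {"xyz": [2.5, -6.3, 5], "rot": [0, 0, 0]}, {"xyz": [4, -10.1, 5], "rot": [0, 0, 0]}, {"xyz": [5.5, -14, 5], "rot": [0, 0, 0]}, {"xyz": [7, -17.8, 5], "rot": [0, 0, 0]}, {"xyz": [8.5, -21.6, 5], "rot": [0, 0, 0]}, {"xyz": [10, -25.5, 5], "rot": [0, 0, 0]}, {"xyz": [11.5, -29.3, 5], "rot": [0, 0, 0]}, {"xyz": [13, -33.1, 5], "rot": [0, 0, 0]}]' --grip 1

```text
t: 1.1
tool_pos: [0.3542, 0.224, 0.2853]
orientation: [2.603, 1.759, -0.0]
force: [1.0, 0.3, 0.4]
opening: 0.0932
```

carry_out --steps '[{"xyz": [1.5, -3.8, 0], "rot": [0, 0, 0]}, {"xyz": [3, -7.6, 0], "rot": [0, 0, 0]}, {"xyz": [4.5, -11.5, 0], "rot": [0, 0, 0]}, {"xyz": [6, -15.3, 0], "rot": [0, 0, 0]}, {"xyz": [7.5, -19.1, 0], "rot": [0, 0, 0]}, {"xyz": [9, -22.9, 0], "rot": [0, 0, 0]}, {"xyz": [10.5, -26.7, 0], "rot": [0, 0, 0]}, {"xyz": [12, -30.6, 0], "rot": [0, 0, 0]}, {"xyz": [13.8, -35, 0], "rot": [0, 0, 0]}, {"xyz": [15.5, -39.5, 0], "rot": [0, 0, 0]}]'

```text
t: 2.1
tool_pos: [0.5093, -0.1711, 0.2853]
orientation: [-2.603, -1.758, 0.0]
force: [0.4, 0.8, 0.9]
opening: 0.0931
```

carry_out --steps '[{"xyz": [0.6, -1.4, 0], "rot": [0, 0, 0]}, {"xyz": [0.6, -1.4, -2.5], "rot": [0, 0, 0]}, {"xyz": [0.6, -1.4, -6], "rot": [0, 0, 0]}, {"xyz": [0.6, -1.4, -10], "rot": [0, 0, 0]}, {"xyz": [0.6, -1.4, -14], "rot": [0, 0, 0]}, {"xyz": [0.6, -1.4, -18], "rot": [0, 0, 0]}, {"xyz": [0.6, -1.4, -21], "rot": [0, 0, 0]}, {"xyz": [0.6, -1.4, -23], "rot": [0, 0, 0]}, {"xyz": [0.6, -1.4, -23.5], "rot": [0, 0, 0]}, {"xyz": [0.6, -1.4, -23.5], "rot": [0, 0, 0]}]'

```text
t: 3.1
tool_pos: [0.5144, -0.1827, 0.0499]
orientation: [-2.602, -1.758, 0.002]
force: [0.3, 0.7, 0.5]
opening: 0.0932
```

```bash
python3 - <<'E'
from h import *
s=read_camera("scene")[:,:,::-1]; crop("scene",s,280,170,430,290,5,"sc1")
t=read_camera("top")[:,:,::-1]; crop("top",t,290,160,420,260,6,"tc1")
print(read_state()['tool_pos'])
E
```

```text
[ 0.51599223 -0.1836087   0.05205597]
```

View pics/sc1.png

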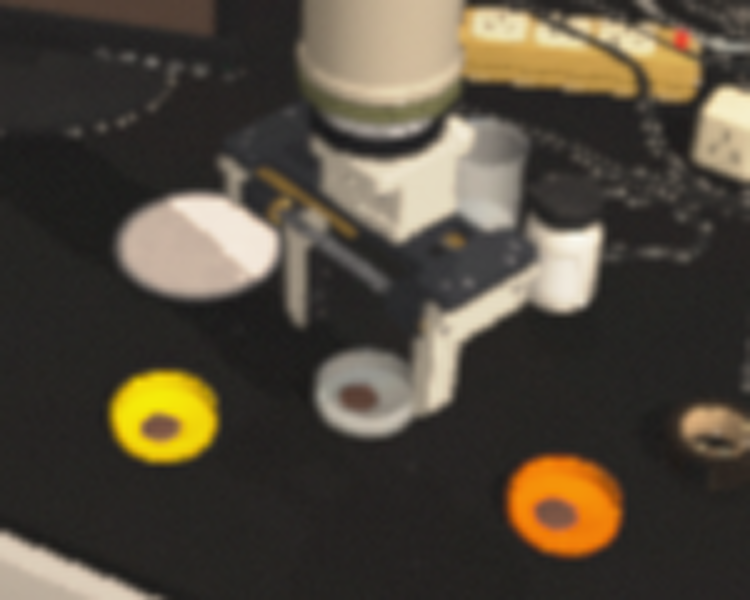

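View pics/tc1.png

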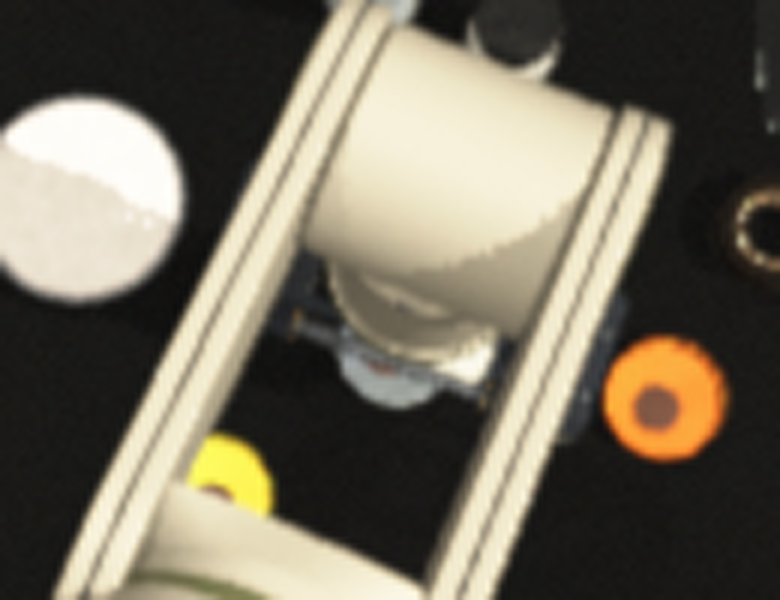

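The dish (scene crop (365,393)) sits between the open fingers, and the look-alikes are clear. I'll go down and grip it lightly.

carry_out --steps '[{"xyz": [0, 0, -1], "rot": [0, 0, 0]}, {"xyz": [0, 0, -2], "rot": [0, 0, 0]}, {"xyz": [0, 0, -2.6], "rot": [0, 0, 0]}, {"xyz": [0, 0, -3], "rot": [0, 0, 0]}, {"xyz": [0, 0, -3], "rot": [0, 0, 0]}, {"xyz": [0, 0, -3], "rot": [0, 0, 0]}]'

```text
t: 3.8
tool_pos: [0.5151, -0.1834, 0.0206]
orientation: [-2.603, -1.758, 0.0]
force: [-0.9, -0.4, -0.1]
opening: 0.093
```

carry_out --steps '[{"xyz": [0, 0, 0], "rot": [0, 0, 0]}, {"xyz": [0, 0, 0], "rot": [0, 0, 0]}, {"xyz": [0, 0, 0], "rot": [0, 0, 0]}, {"xyz": [0, 0, 0], "rot": [0, 0, 0]}, {"xyz": [0, 0, 0], "rot": [0, 0, 0]}, {"xyz": [0, 0, 0], "rot": [0, 0, 0]}, {"xyz": [0, 0, 0], "rot": [0, 0, 0]}, {"xyz": [0, 0, 0], "rot": [0, 0, 0]}]' --grip 0.55 --force 4

```text
t: 4.6
tool_pos: [0.5151, -0.1835, 0.0207]
orientation: [2.603, 1.758, 0.0]
force: [-0.3, 0.3, 1.7]
opening: 0.0594
```

carry_out --steps '[{"xyz": [0.2, 0.4, 0], "rot": [0, 0, 0]}, {"xyz": [0.5, 1.0, 0], "rot": [0, 0, 0]}, {"xyz": [0.9, 1.8, 0], "rot": [0, 0, 0]}, {"xyz": [1.35, 2.7, 0], "rot": [0, 0, 0]}, {"xyz": [1.8, 3.6, 0], "rot": [0, 0, 0]}, {"xyz": [2.25, 4.5, 0], "rot": [0, 0, 0]}, {"xyz": [2.7, 5.4, 0], "rot": [0, 0, 0]}, {"xyz": [3.15, 6.3, 0], "rot": [0, 0, 0]}, {"xyz": [3.6, 7.2, 0], "rot": [0, 0, 0]}, {"xyz": [4.1, 8.1, 0], "rot": [0, 0, 0]}]'

```text
t: 5.6
tool_pos: [0.5564, -0.1017, 0.0207]
orientation: [2.603, 1.758, -0.0]
force: [-1.2, -1.4, 2.9]
opening: 0.0595
```

carry_out --steps '[{"xyz": [0.45, 0.9, 0], "rot": [0, 0, 0]}, {"xyz": [0.9, 1.8, 0], "rot": [0, 0, 0]}, {"xyz": [1.35, 2.7, 0], "rot": [0, 0, 0]}, {"xyz": [1.8, 3.6, 0], "rot": [0, 0, 0]}, {"xyz": [2.25, 4.5, 0], "rot": [0, 0, 0]}, {"xyz": [2.7, 5.4, 0], "rot": [0, 0, 0]}, {"xyz": [3.2, 6.4, 0], "rot": [0, 0, 0]}, {"xyz": [3.8, 7.5, 0], "rot": [0, 0, 0]}, {"xyz": [4.1, 8.2, 0], "rot": [0, 0, 0]}, {"xyz": [4.1, 8.2, 0], "rot": [0, 0, 0]}]'

```text
t: 6.6
tool_pos: [0.5978, -0.0188, 0.0207]
orientation: [-2.602, -1.76, -0.002]
force: [1.3, 2.4, 3.7]
opening: 0.0591
```

```bash
python3 - <<'E'
from h import *
s=read_camera("scene")[:,:,::-1]; crop("scene",s,250,150,400,270,5,"sc2")
S=read_state();print(S['tool_pos'],S['force'],S['opening'])
E
```

```text
[ 0.59761235 -0.01921042  0.02070188] [0.78669766 2.64974102 3.68034557] 0.0592898900951367
```

View pics/sc2.png

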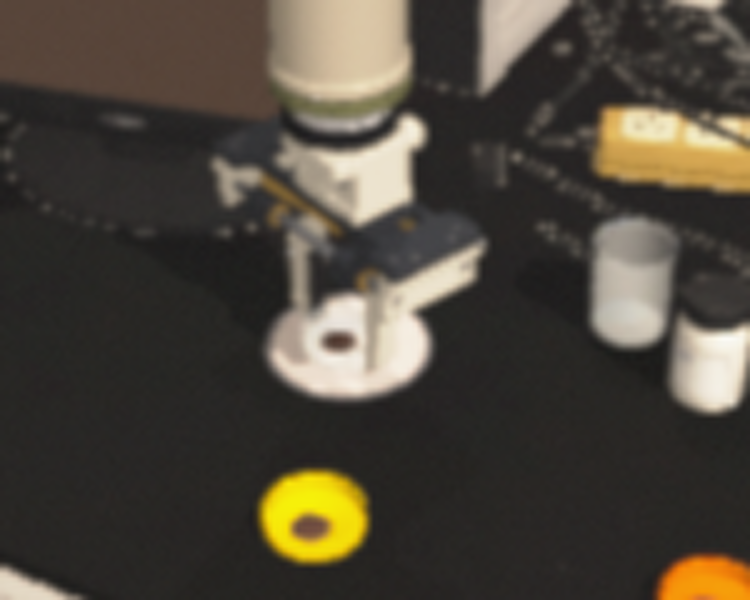

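The dish is on the mat, at crop (338,340). I'll open the gripper and rise.

carry_out --steps '[{"xyz": [0, 0, 0], "rot": [0, 0, 0]}, {"xyz": [0, 0, 0], "rot": [0, 0, 0]}, {"xyz": [0, 0, 0], "rot": [0, 0, 0]}, {"xyz": [0, 0, 0], "rot": [0, 0, 0]}, {"xyz": [0, 0, 0.5], "rot": [0, 0, 0]}, {"xyz": [0, 0, 2], "rot": [0, 0, 0]}, {"xyz": [0, 0, 5], "rot": [0, 0, 0]}, {"xyz": [0, 0, 9], "rot": [0, 0, 0]}, {"xyz": [0, 0, 13], "rot": [0, 0, 0]}, {"xyz": [0, 0, 17], "rot": [0, 0, 0]}]' --grip 1

```text
t: 7.65
tool_pos: [0.5971, -0.0204, 0.1938]
orientation: [2.603, 1.758, 0.002]
force: [0.6, -0.4, -0.5]
opening: 0.0929
```

carry_out --steps '[{"xyz": [-0.5, 1.5, 3], "rot": [0, 0, 3]}, {"xyz": [-1.5, 4.5, 5], "rot": [0, 0, 7]}, {"xyz": [-2.5, 7.5, 6.5], "rot": [0, 0, 11]}, {"xyz": [-3.5, 10.5, 7.5], "rot": [0, 0, 15]}, {"xyz": [-4.5, 13.5, 8], "rot": [0, 0, 19]}, {"xyz": [-5.5, 16.5, 8], "rot": [0, 0, 23]}, {"xyz": [-6.5, 19.5, 8], "rot": [0, 0, 27]}, {"xyz": [-7.5, 22.5, 8], "rot": [0, 0, 30]}, {"xyz": [-8.5, 25.5, 8], "rot": [0, 0, 32]}, {"xyz": [-9, 28, 8], "rot": [0, 0, 32]}]'

```text
t: 8.65
tool_pos: [0.5063, 0.2611, 0.2724]
orientation: [2.015, 2.409, 0.003]
force: [-0.0, -0.0, 0.4]
opening: 0.0931
```

```bash
python3 - <<'E'
from h import *
s=read_camera("scene")[:,:,::-1]; crop("scene",s,190,100,390,260,4,"sc3")
t=read_camera("top")[:,:,::-1]; crop("top",t,180,150,380,270,4,"tc3")
S=read_state();print(S['tool_pos'],S['q'],S['opening'],R.from_rotvec(S['orientation']).as_matrix()[:,0])
E
```

```text
[0.5060964  0.26235127 0.2722071 ] [ 3.87689792e-01  3.50415592e-02  1.52259096e+00  9.73154218e-04
  1.58222797e+00 -1.36212748e+00] 0.09301200276798906 [-0.17807883  0.98401535  0.00131079]
```

View pics/sc3.png

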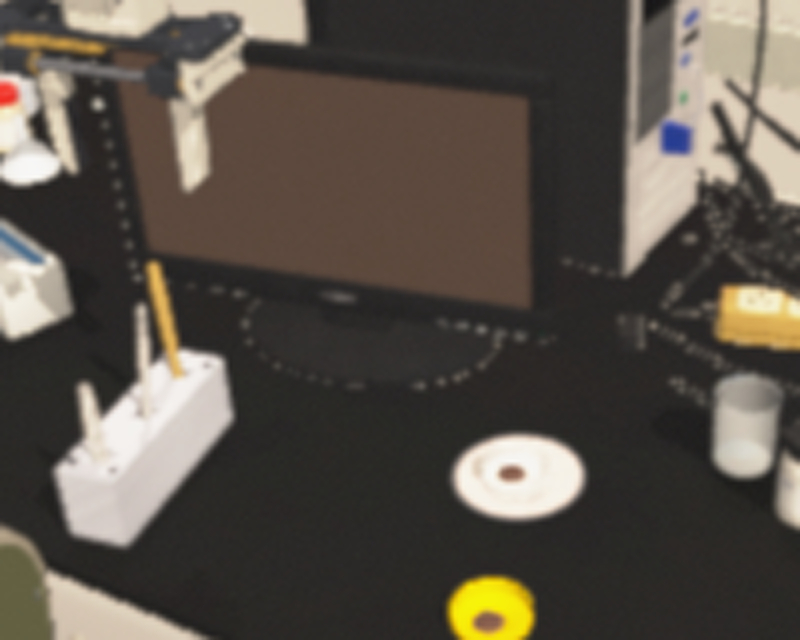

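View pics/tc3.png

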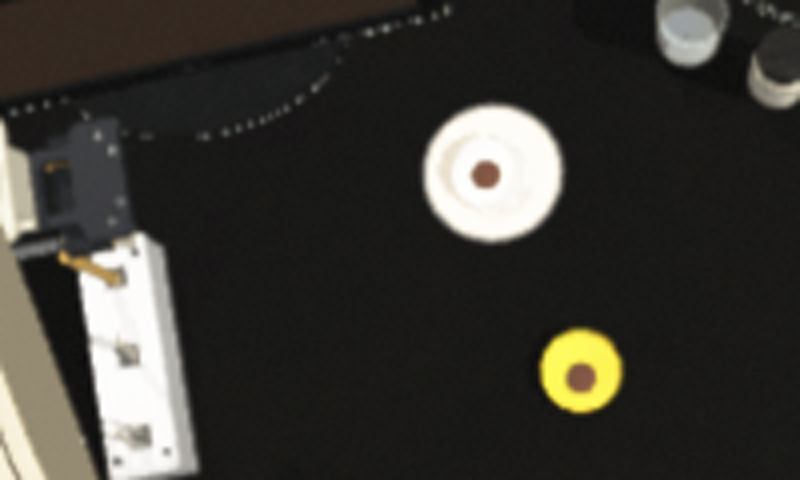

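The dish sits well inside the mat. In the top crop the dish is at about (486,174) and the mat centre at (492,172). The gripper is above the brush, so I'll go down around the handle.

carry_out --steps '[{"xyz": [0.2, -0.3, -1], "rot": [0, 0, 0]}, {"xyz": [0.2, -0.3, -3], "rot": [0, 0, 0]}, {"xyz": [0.2, -0.3, -5], "rot": [0, 0, 0]}, {"xyz": [0.2, -0.3, -7], "rot": [0, 0, 0]}, {"xyz": [0.2, -0.3, -9], "rot": [0, 0, 0]}, {"xyz": [0.2, -0.3, -11], "rot": [0, 0, 0]}, {"xyz": [0.2, -0.3, -13], "rot": [0, 0, 0]}, {"xyz": [0.2, -0.3, -14.2], "rot": [0, 0, 0]}, {"xyz": [0.2, -0.3, -14.6], "rot": [0, 0, 0]}, {"xyz": [0.2, -0.3, -14.6], "rot": [0, 0, 0]}]'

```text
t: 9.75
tool_pos: [0.5091, 0.2558, 0.1243]
orientation: [-2.019, -2.407, 0.001]
force: [-1.0, -0.2, 0.1]
opening: 0.0925
```

```bash
python3 - <<'E'
from h import *
s=read_camera("scene")[:,:,::-1]; crop("scene",s,170,100,290,220,5,"sc4")
S=read_state();print(S['tool_pos'],S['force'],proj("scene",S['tool_pos']))
E
```

```text
[0.5095389  0.25624405 0.12521204] [0.6175331 0.004127  0.9919536] [231.70313975 178.67876159]
```

View pics/sc4.png

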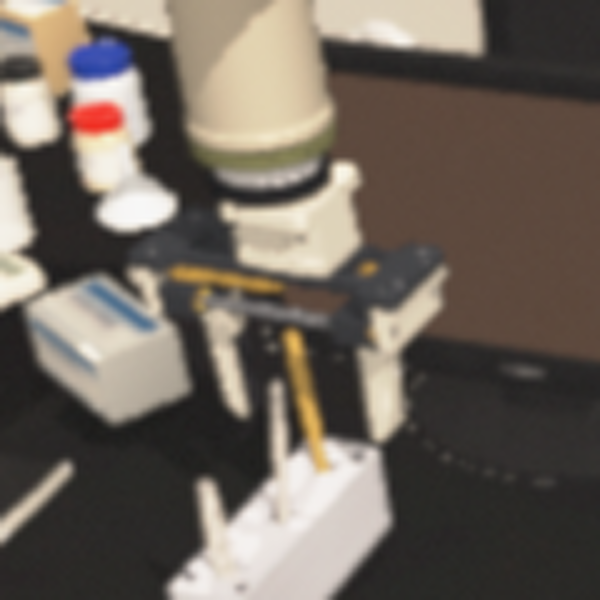

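The TCP projects onto the handle, at crop (308,393). Closing on it.

carry_out --steps '[{"xyz": [0, 0.2, 0], "rot": [0, 0, 0]}, {"xyz": [0, 0.2, 0], "rot": [0, 0, 0]}, {"xyz": [0, 0.2, 0], "rot": [0, 0, 0]}, {"xyz": [0, 0.2, 0], "rot": [0, 0, 0]}, {"xyz": [0, 0.2, 0], "rot": [0, 0, 0]}, {"xyz": [0, 0.2, 0], "rot": [0, 0, 0]}, {"xyz": [0, 0.2, 0], "rot": [0, 0, 0]}, {"xyz": [0, 0.2, 0], "rot": [0, 0, 0]}, {"xyz": [0, 0.2, 0], "rot": [0, 0, 0]}, {"xyz": [0, 0.2, 0], "rot": [0, 0, 0]}]' --grip 0 --force 15

```text
t: 10.8
tool_pos: [0.5091, 0.2586, 0.1246]
orientation: [2.018, 2.408, 0.0]
force: [0.1, -0.4, 0.5]
opening: 0.0176
```

```bash
python3 - <<'E'
from h import *
s=read_camera("scene")[:,:,::-1]; crop("scene",s,170,100,290,220,5,"sc5")
S=read_state();print(S['tool_pos'],S['force'],S['opening'])
E
```

```text
[0.5090846  0.25858741 0.12461066] [-0.87646735 -0.05528311  1.38984301] 0.013746119982152152
```

View pics/sc5.png

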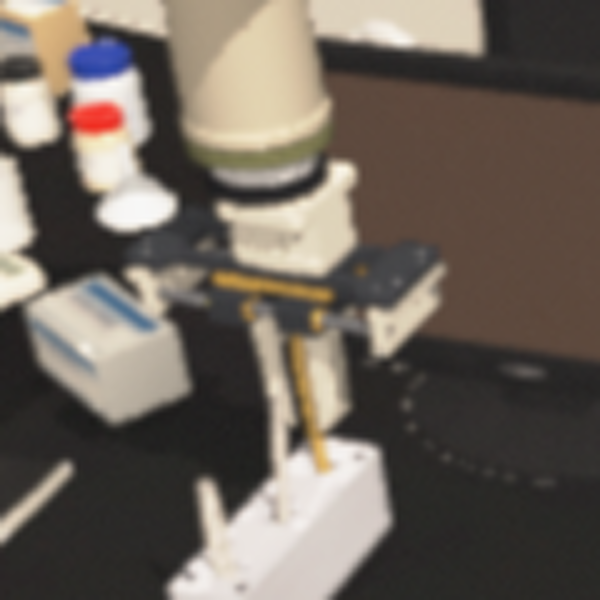

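Still closing: 13.7 mm open against an 11 mm rod. I'll give it a few more rows.

carry_out --steps '[{"xyz": [0, 0, 0], "rot": [0, 0, 0]}, {"xyz": [0, 0, 0], "rot": [0, 0, 0]}, {"xyz": [0, 0, 0], "rot": [0, 0, 0]}, {"xyz": [0, 0, 0], "rot": [0, 0, 0]}, {"xyz": [0, 0, 0.3], "rot": [0, 0, 0]}, {"xyz": [0, 0, 0.6], "rot": [0, 0, 0]}, {"xyz": [0, 0, 0.9], "rot": [0, 0, 0]}, {"xyz": [0, 0, 1.2], "rot": [0, 0, 0]}, {"xyz": [0, 0, 1.5], "rot": [0, 0, 0]}, {"xyz": [0, 0, 1.5], "rot": [0, 0, 0]}]'

```text
t: 11.85
tool_pos: [0.5094, 0.2587, 0.1404]
orientation: [2.018, 2.407, 0.001]
force: [-0.4, 0.3, -0.2]
opening: 0.0108
```

```bash
python3 - <<'E'
from h import *
s=read_camera("scene")[:,:,::-1]; crop("scene",s,170,100,290,220,5,"sc6")
S=read_state();print(S['tool_pos'],S['force'],S['opening'])
E
```

```text
[0.50929901 0.25866104 0.14001484] [-0.15199067  0.1085013  -0.53097128] 0.010908578749606932
```

View pics/sc6.png

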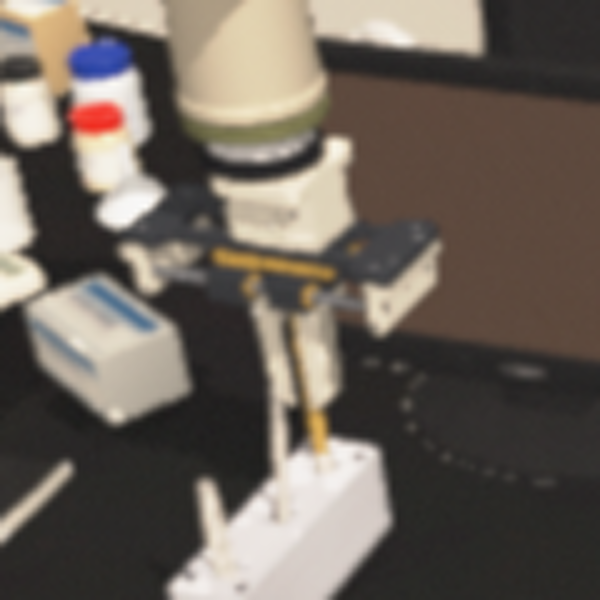

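Gripped at 10.8 mm and rising. Drawing it straight up.

carry_out --steps '[{"xyz": [0, 0, 1], "rot": [0, 0, 0]}, {"xyz": [0, 0, 2.2], "rot": [0, 0, 0]}, {"xyz": [0, 0, 3.6], "rot": [0, 0, 0]}, {"xyz": [0, 0, 5], "rot": [0, 0, 0]}, {"xyz": [0, 0, 6.5], "rot": [0, 0, 0]}, {"xyz": [0, 0, 8.5], "rot": [0, 0, 0]}, {"xyz": [0, 0, 11], "rot": [0, 0, 0]}, {"xyz": [0, 0, 14], "rot": [0, 0, 0]}, {"xyz": [0, 0, 16], "rot": [0, 0, 0]}, {"xyz": [0, 0, 17], "rot": [0, 0, 0]}]'

```text
t: 12.9
tool_pos: [0.5099, 0.2589, 0.3135]
orientation: [2.017, 2.406, 0.006]
force: [0.1, -0.3, 0.5]
opening: 0.0105
```

```bash
python3 - <<'E'
from h import *
s=read_camera("scene")[:,:,::-1]; crop("scene",s,170,80,290,220,4,"sc7")
S=read_state();print(S['tool_pos'],S['force'],S['opening'],S['q'])
E
```

```text
[0.51008847 0.25900363 0.3139572 ] [-0.18369647 -0.28728036  1.74559999] 0.010384243438392783 [ 3.80211660e-01  3.04258753e-02  1.45218109e+00  1.29602558e-05
  1.65377440e+00 -1.36629177e+00]
```

View pics/sc7.png

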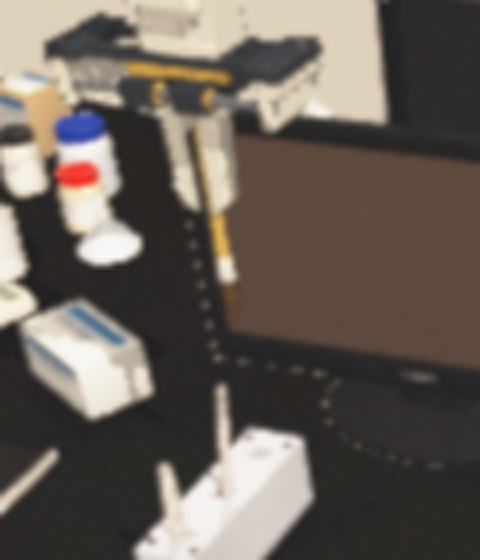

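The brush is clear of its well, and the other two tools are still standing. Now I'll travel to the dish side, levelling the jaw yaw on the way.

carry_out --steps '[{"xyz": [0, -1, 0], "rot": [0, 0, -1]}, {"xyz": [0, -3.5, 0], "rot": [0, 0, -2]}, {"xyz": [0, -6.5, 0], "rot": [0, 0, -3]}, {"xyz": [0, -10, 0], "rot": [0, 0, -4]}, {"xyz": [0, -13.5, 0], "rot": [0, 0, -5]}, {"xyz": [0, -17, 0], "rot": [0, 0, -6]}, {"xyz": [0, -20.5, 0], "rot": [0, 0, -7]}, {"xyz": [0, -24, 0], "rot": [0, 0, -8.5]}, {"xyz": [0, -26.5, 0], "rot": [0, 0, -10]}, {"xyz": [0, -28, 0], "rot": [0, 0, -10.3]}]'

```text
t: 13.95
tool_pos: [0.508, -0.0237, 0.3079]
orientation: [-2.228, -2.212, 0.003]
force: [0.3, 0.4, -0.5]
opening: 0.0111
```

carry_out --steps '[{"xyz": [0, 0, 0], "rot": [0, -2, 0]}, {"xyz": [0, 0, 0], "rot": [0, -7, 0]}, {"xyz": [0, 0, 0], "rot": [0, -12, 0]}, {"xyz": [0, 0, -0.5], "rot": [0, -18, 0]}, {"xyz": [0, 0, -1], "rot": [0, -24, 0]}, {"xyz": [0, 0, -2], "rot": [0, -30, 0]}, {"xyz": [0, 0, -3], "rot": [0, -36, 0]}, {"xyz": [0, 0, -4], "rot": [0, -41, 0]}, {"xyz": [0, 0, -5], "rot": [0, -44, 0]}, {"xyz": [0, 0, -6], "rot": [0, -45, 0]}]'

```text
t: 14.95
tool_pos: [0.523, -0.0225, 0.2439]
orientation: [1.774, 1.766, 0.723]
force: [-0.8, -0.0, 0.1]
opening: 0.0108
```

```bash
python3 - <<'E'
from h import *
s=read_camera("scene")[:,:,::-1]; cv2.imwrite("pics/s8.png",s); crop("scene",s,230,80,390,240,4,"sc8")
t=read_camera("top")[:,:,::-1]; cv2.imwrite("pics/t8.png",t); crop("top",t,230,150,370,270,5,"tc8")
S=read_state();print(S['tool_pos'],S['force'],S['opening'],S['q']);M=R.from_rotvec(S['orientation']).as_matrix();print(M)
p=S['tool_pos']+M[:,2]*.1146;print(p,proj("scene",p),proj("top",p))
E
```

```text
[ 0.52246426 -0.02229584  0.24372741] [ 0.23526454  0.65299706 -0.16943655] 0.010770057367372559 [-0.27406877 -0.89112326  2.43658074  0.25395711  0.86188864 -1.93240604]
[[ 0.00195464  0.71799837  0.69604204]
 [ 0.99998428 -0.00506104  0.00241251]
 [ 0.00525488  0.69602638 -0.71799698]]
[ 0.60223068 -0.02201937  0.16144496] [319.07468417 177.17583923] [300.16041793 179.42524708]
```

View pics/sc8.png

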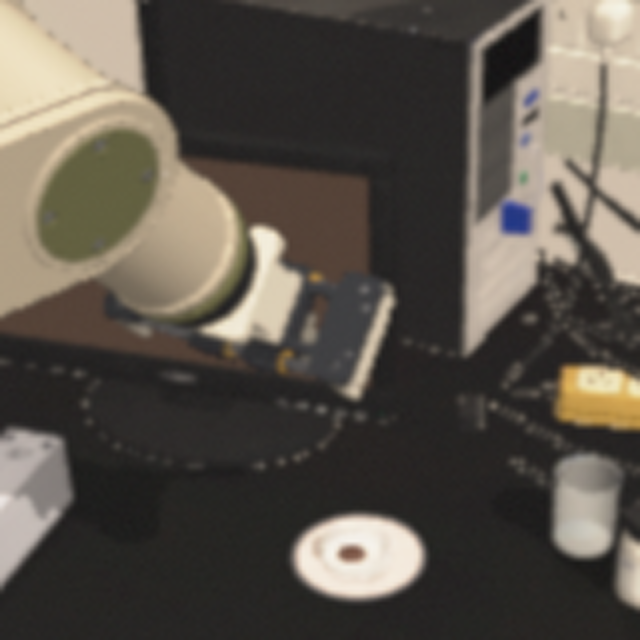

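View pics/tc8.png

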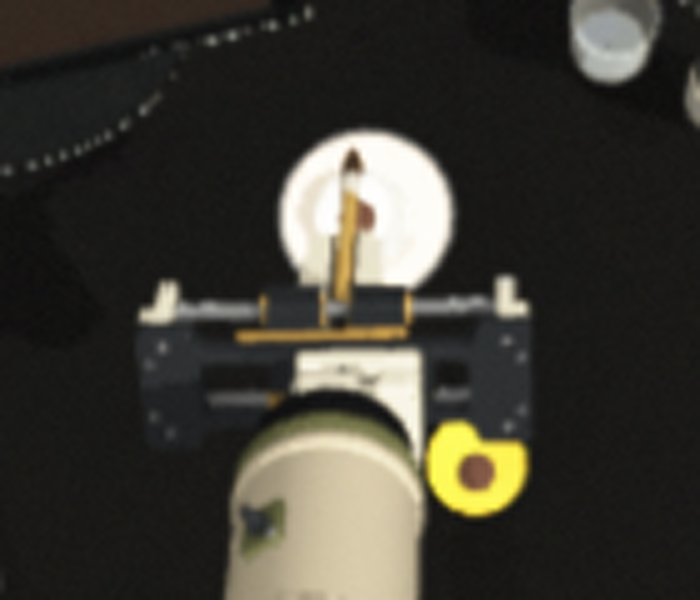

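The 45° tilt facing straight out has driven joint 2 to its limit (-0.89), with the wrist pulled too close to the base. Leaning the tool sideways should give room. I'll fit a simple kinematic model from the recorded states so I can pick a lean azimuth inside the joint ranges.

```bash
cat > kin.py <<'E'
from h import *
from scipy.optimize import least_squares
E_=lambda a,t:R.from_euler(a,t).as_matrix()
def fkR(q): 
    return E_('z',q[0])@E_('y',q[1]+q[2])@E_('z',q[3])@E_('y',q[4])@E_('z',q[5])@np.diag([-1,-1,1])
def fk(q,g):
    h,a1,L2,e3,L4,Lw=g; A=E_('z',q[0]);B=A@E_('y',q[1]);C=A@E_('y',q[1]+q[2])
    M=fkR(q); return np.array([0,0,h])+A@[a1,0,0]+B@[0,0,L2]+C@[e3,0,L4]+M@[0,0,Lw],M
D=[([1.10257859,.131111544,1.48915981,0,1.52303009,-.0853879679],[.22388,.55613,.23468]),
([.387689792,.0350415592,1.52259096,.000973,1.58222797,-1.36212748],[.5060964,.26235127,.2722071]),
([.38021166,.0304258753,1.45218109,0,1.6537744,-1.36629177],[.51008847,.25900363,.3139572]),
([-.27406877,-.89112326,2.43658074,.25395711,.86188864,-1.93240604],[.52246426,-.02229584,.24372741])]
E
python3 - <<'E'
from kin import *
S=read_state();print(S['q']);print(fkR(S['q']).round(3));print(R.from_rotvec(S['orientation']).as_matrix().round(3))
f=lambda g:np.concatenate([(fk(np.array(q),g)[0]-p)*1e3 for q,p in D]+[.02*(g-[.3,0,.4,0,.4,.2])*10])
r=least_squares(f,[.3,0,.4,0,.4,.2]);print(r.x.round(4),f(r.x)[:12].round(1))
E
```

```text
[-0.27406877 -0.89112326  2.43658074  0.25395711  0.86188864 -1.93240604]
[[ 0.002  0.718  0.696]
 [ 1.    -0.005  0.002]
 [ 0.005  0.696 -0.718]]
[[ 0.002  0.718  0.696]
 [ 1.    -0.005  0.002]
 [ 0.005  0.696 -0.718]]
[ 0.5061 -0.0053  0.5756  0.1931  0.542   0.6222] [ 47.2 -20.1   0.2  12.6 -49.9   1.   21.4 -46.6   0.7   0.8  -1.6  -1.9]
```

```bash
cat >> kin.py <<'E'
def fk(q,g):
    h,a1,L2,e3,L4,Lw,dy=g; A=E_('z',q[0]);B=A@E_('y',q[1]);C=A@E_('y',q[1]+q[2])
    M=fkR(q); return np.array([0,0,h])+A@[a1,0,0]+B@[0,0,L2]+C@[e3,0,L4]+off(q,A,C,dy)+M@[0,0,Lw],M
def off(q,A,C,dy):
    return A@[0,dy,0] if MODE==0 else C@E_('z',q[3])@[0,dy,0]
MODE=0
E
python3 - <<'E'
import kin
from kin import *
g0=np.array([.3,0,.4,0,.4,.2,.05])
for kin.MODE in(0,1):
    f=lambda g:np.concatenate([(fk(np.array(q),g)[0]-p)*1e3 for q,p in D]+[.02*(g-g0)*10])
    r=least_squares(f,g0);print(list(r.x.round(4)),f(r.x)[:12].round(1))
E
```

```text
[np.float64(0.3181), np.float64(-0.0), np.float64(0.3691), np.float64(0.0616), np.float64(0.5534), np.float64(0.3605), np.float64(0.0512)] [-0.  0.  0. -0. -0. -0.  0. -0.  0.  0. -0. -0.]
[np.float64(0.3288), np.float64(0.0069), np.float64(0.386), np.float64(0.0769), np.float64(0.5462), np.float64(0.3752), np.float64(0.0504)] [ 1.2  0.7 -2.3  0.8 -0.5 -2.5  1.9 -0.1 -3.1 -3.2  1.3  7.9]
```

```bash
cat >> kin.py <<'E'
G=[.3181,0,.3691,.0616,.5534,.3605,.0512]
lo=np.array([-2.96,-.89,.02,-1.34,0,-2.66]);hi=np.array([2.96,2.26,2.5,4.48,2.73,2.66])
def ik(p,M,q0):
    def f(q):
        P,N=fk(q,G); return np.r_[(P-p)*10,R.from_matrix(N.T@M).as_rotvec()]
    r=least_squares(f,np.clip(q0,lo+.01,hi-.01),bounds=(lo,hi)); return r.x,np.abs(r.fun).max()
E
python3 - <<'E'
from kin import *
S=read_state();q=S['q'];M0=R.from_rotvec(S['orientation']).as_matrix()
# exact orientation: z=(s,0,-c) jaw=y
x=np.array([0,1,0]);z=np.array([1,0,-1])/2**.5;B=np.stack([x,np.cross(z,x),z],1)
for ph in range(0,121,15):
  for el in (45,):
    M=E_('z',np.radians(ph))@B; tip=np.array([.597,-.021,.048]);p=tip-.1146*M[:,2]
    out=[]
    for hgt in(.10,0):
        q1,e=ik(p+[0,0,hgt],M,q); out.append((q1.round(2),round(e,3)))
    q=q1
    print(ph,p.round(3),out)
E
```

```text
0 [ 0.516 -0.021  0.129] [(array([-0.27, -0.89,  2.46,  0.25,  0.86, -1.94]), np.float64(0.032)), (array([-0.26, -0.68,  2.5 ,  0.27,  0.68, -1.99]), np.float64(0.105))]
15 [ 0.519 -0.042  0.129] [(array([-0.55, -0.78,  2.41,  0.65,  1.01, -2.6 ]), np.float64(0.0)), (array([-0.5 , -0.63,  2.5 ,  0.67,  0.79, -2.66]), np.float64(0.045))]
30 [ 0.527 -0.062  0.129] [(array([-0.55, -0.58,  2.24,  0.57,  1.1 , -2.66]), np.float64(0.125)), (array([-0.48, -0.47,  2.33,  0.53,  0.88, -2.66]), np.float64(0.184))]
45 [ 0.54  -0.078  0.129] [(array([-0.51, -0.37,  2.05,  0.46,  1.2 , -2.66]), np.float64(0.263)), (array([-0.45, -0.28,  2.15,  0.4 ,  0.99, -2.66]), np.float64(0.327))]
60 [ 0.556 -0.091  0.129] [(array([-0.47, -0.18,  1.85,  0.37,  1.32, -2.66]), np.float64(0.43)), (array([-0.41, -0.11,  1.96,  0.3 ,  1.1 , -2.66]), np.float64(0.449))]
75 [ 0.576 -0.099  0.129] [(array([-0.43,  0.03,  1.64,  0.32,  1.46, -2.66]), np.float64(0.642)), (array([-0.36,  0.05,  1.78,  0.21,  1.21, -2.66]), np.float64(0.579))]
90 [ 0.597 -0.102  0.129] [(array([-0.43,  0.29,  1.36,  0.34,  1.68, -2.66]), np.float64(0.905)), (array([-0.32,  0.21,  1.6 ,  0.15,  1.34, -2.66]), np.float64(0.789))]
105 [ 0.618 -0.099  0.129] [(array([-0.49,  1.5 ,  0.02,  1.24,  2.67, -2.66]), np.float64(0.551)), (array([-0.3 ,  0.42,  1.36,  0.15,  1.53, -2.66]), np.float64(1.058))]
120 [ 0.638 -0.091  0.129] [(array([-0.48,  1.52,  0.02,  1.32,  2.65, -2.66]), np.float64(0.624)), (array([-0.5 ,  1.63,  0.02,  1.2 ,  2.58, -2.66]), np.float64(0.796))]
```

```bash
python3 - <<'E'
from kin import *
x=np.array([0,1,0]);z=np.array([1,0,-1])/2**.5;B=np.stack([x,np.cross(z,x),z],1)
for roll in(30,60,90):
  for ph in(15,30,45,60,75):
    M=E_('z',np.radians(ph))@B@E_('z',np.radians(roll)); tip=np.array([.597,-.021,.048]);p=tip-.1146*M[:,2]
    o=[ik(p+[0,0,h],M,np.array([-.5,-.5,2.2,.8,1,-1.5])) for h in(.115,0)]
    print(roll,ph,p.round(3),[(a.round(2),round(e,3)) for a,e in o])
E
```

```text
30 15 [ 0.519 -0.042  0.129] [(array([-0.55, -0.79,  2.39,  0.64,  1.04, -2.05]), np.float64(0.0)), (array([-0.55, -0.61,  2.5 ,  0.77,  0.83, -2.28]), np.float64(0.019))]
30 30 [ 0.527 -0.062  0.129] [(array([-0.7 , -0.52,  2.23,  0.78,  1.22, -2.47]), np.float64(0.0)), (array([-0.68, -0.35,  2.33,  0.86,  1.03, -2.66]), np.float64(0.011))]
30 45 [ 0.54  -0.078  0.129] [(array([-0.72, -0.25,  2.02,  0.76,  1.38, -2.66]), np.float64(0.039)), (array([-0.65, -0.13,  2.09,  0.71,  1.17, -2.66]), np.float64(0.106))]
30 60 [ 0.556 -0.091  0.129] [(array([-0.66, -0.02,  1.77,  0.66,  1.52, -2.66]), np.float64(0.17)), (array([-0.61,  0.09,  1.84,  0.59,  1.33, -2.66]), np.float64(0.227))]
30 75 [ 0.576 -0.099  0.129] [(array([-0.6 ,  0.21,  1.51,  0.58,  1.68, -2.66]), np.float64(0.32)), (array([-0.56,  0.3 ,  1.59,  0.5 ,  1.5 , -2.66]), np.float64(0.372))]
60 15 [ 0.519 -0.042  0.129] [(array([-0.55, -0.79,  2.39,  0.64,  1.04, -1.53]), np.float64(0.0)), (array([-0.55, -0.61,  2.5 ,  0.77,  0.83, -1.76]), np.float64(0.018))]
60 30 [ 0.527 -0.062  0.129] [(array([-0.7 , -0.52,  2.23,  0.78
[... 769 characters left out ...]
 np.float64(0.015))]
90 30 [ 0.527 -0.062  0.129] [(array([-0.7 , -0.52,  2.23,  0.78,  1.22, -1.42]), np.float64(0.0)), (array([-0.7 , -0.34,  2.33,  0.88,  1.04, -1.65]), np.float64(0.0))]
90 45 [ 0.54  -0.078  0.129] [(array([-0.74, -0.24,  2.03,  0.8 ,  1.39, -1.69]), np.float64(0.0)), (array([-0.74, -0.08,  2.11,  0.85,  1.22, -1.88]), np.float64(0.0))]
90 60 [ 0.556 -0.091  0.129] [(array([-0.73,  0.01,  1.79,  0.77,  1.54, -1.88]), np.float64(0.0)), (array([-0.73,  0.16,  1.87,  0.78,  1.39, -2.03]), np.float64(0.0))]
90 75 [ 0.576 -0.099  0.129] [(array([-0.68,  0.24,  1.55,  0.71,  1.7 , -2.02]), np.float64(0.0)), (array([-0.68,  0.37,  1.62,  0.7 ,  1.55, -2.15]), np.float64(0.0))]
```

The model reproduces the states. With a lean azimuth of 45° and the tool rolled 90° about the brush axis, every joint is well inside its range. First I'll roll about the brush axis while easing outward, away from the joint-2 limit.

carry_out --steps '[{"xyz": [1, 0, 0], "rot": [0, 0, 0]}, {"xyz": [2, 0, 0], "rot": [4.2, 0, -4.3]}, {"xyz": [2.5, 0, 0], "rot": [9, 0, -9.3]}, {"xyz": [2.5, 0, 0], "rot": [14.6, 0, -15]}, {"xyz": [2.5, 0, 0], "rot": [20.2, 0, -20.8]}, {"xyz": [2.5, 0, 0], "rot": [25.7, 0, -26.5]}, {"xyz": [2.5, 0, 0], "rot": [31.3, 0, -32.3]}, {"xyz": [2.5, 0, 0], "rot": [36.9, 0, -38]}, {"xyz": [2.5, 0, 0], "rot": [42.4, 0, -43.8]}, {"xyz": [2.5, 0, 0], "rot": [48, 0, -49.5]}]'

```text
t: 16.05
tool_pos: [0.5491, -0.0225, 0.2492]
orientation: [2.744, 0.494, 1.115]
force: [0.4, 0.1, 0.4]
opening: 0.0107
```

```bash
python3 - <<'E'
from kin import *
S=read_state();print(S['tool_pos'],S['q'].round(3),S['opening']);M=R.from_rotvec(S['orientation']).as_matrix();print(M.round(3)); print(fk(S['q'],G)[0])
x=np.array([0,1,0]);z=np.array([1,0,-1])/2**.5;B=np.stack([x,np.cross(z,x),z],1)
T=E_('z',np.radians(45))@B@E_('z',np.radians(90))
W=R.from_matrix(T@M.T).as_rotvec(degrees=True);print("rot to go",W,np.linalg.norm(W)); print("z dir",T[:,2])
E
```

```text
[ 0.54905503 -0.02252162  0.24915522] [-0.243 -0.775  2.369  0.229  0.801 -0.694] 0.010675803773178404
[[ 0.672  0.248  0.698]
 [ 0.35  -0.937 -0.005]
 [ 0.653  0.248 -0.716]]
[ 0.54908506 -0.02252182  0.24912445]
rot to go [13.90517679  4.94410508 30.34411323] 33.742603992299266
z dir [ 0.5         0.5        -0.70710678]
```

carry_out --steps '[{"xyz": [0, -0.6, 0], "rot": [1.4, 0.5, 3]}, {"xyz": [-0.2, -1.2, 0], "rot": [2.8, 1, 6.1]}, {"xyz": [-0.3, -1.8, 0], "rot": [4.2, 1.5, 9.1]}, {"xyz": [-0.4, -2.4, 0], "rot": [5.6, 2, 12.1]}, {"xyz": [-0.5, -3, 0], "rot": [7, 2.5, 15.2]}, {"xyz": [-0.6, -3.6, 0], "rot": [8.3, 3, 18.2]}, {"xyz": [-0.7, -4.2, 0], "rot": [9.7, 3.5, 21.2]}, {"xyz": [-0.8, -4.8, 0], "rot": [11.1, 4, 24.3]}, {"xyz": [-0.9, -5.2, -0.5], "rot": [12.5, 4.5, 27.3]}, {"xyz": [-0.9, -5.6, -1], "rot": [13.9, 4.9, 30.3]}]'

```text
t: 17.05
tool_pos: [0.5401, -0.0793, 0.2393]
orientation: [-2.454, -1.027, -1.021]
force: [0.1, 0.2, -0.0]
opening: 0.0104
```

carry_out --steps '[{"xyz": [0, 0, -1], "rot": [0, 0, 0]}, {"xyz": [0, 0, -2], "rot": [0, 0, 0]}, {"xyz": [0, 0, -3], "rot": [0, 0, 0]}, {"xyz": [0, 0, -4], "rot": [0, 0, 0]}, {"xyz": [0, 0, -4], "rot": [0, 0, 0]}, {"xyz": [0, 0, -4], "rot": [0, 0, 0]}]'

```text
t: 17.65
tool_pos: [0.5399, -0.0782, 0.1984]
orientation: [-2.456, -1.024, -1.021]
force: [0.1, -0.1, 0.4]
opening: 0.0111
```

```bash
python3 - <<'E'
from kin import *
s=read_camera("scene")[:,:,::-1]; cv2.imwrite("pics/s9.png",s); crop("scene",s,250,100,400,240,4.2,"sc9")
t=read_camera("top")[:,:,::-1]; cv2.imwrite("pics/t9.png",t); crop("top",t,250,150,370,270,5,"tc9")
S=read_state();print(S['tool_pos'],S['q'].round(3),S['opening'],S['force']);M=R.from_rotvec(S['orientation']).as_matrix();print(M.round(3))
p=S['tool_pos']+M[:,2]*.1146;a,b=proj("scene",p),proj("top",p);print(p,a,b,(a-[250,100])*4.2,(b-[250,150])*5)
E
```

```text
[ 0.54026381 -0.0786788   0.19909301] [-0.74  -0.187  2.067  0.818  1.321 -1.768] 0.010750054299179777 [ 0.40343557 -0.1310153  -0.21239368]
[[ 0.496  0.709  0.502]
 [ 0.504 -0.705  0.499]
 [ 0.708  0.005 -0.707]]
[ 0.59774607 -0.02147421  0.11812026] [318.48311369 189.36801295] [300.91539483 184.44055758] [287.62907751 375.34565438] [254.57697416 172.20278792]
```

View pics/sc9.png

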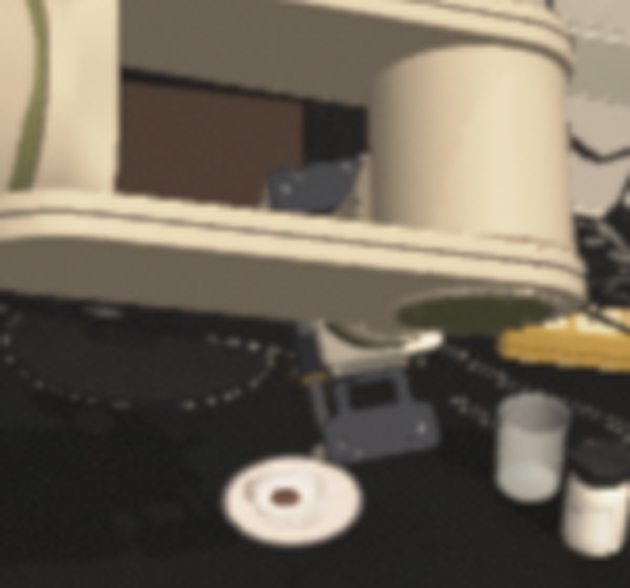

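View pics/tc9.png

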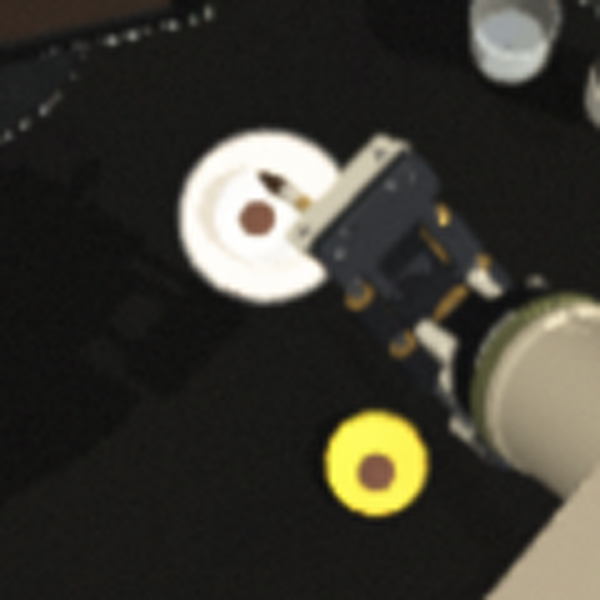

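The top view shows the bristles at crop (262,180), about 5 mm from prediction and over the dish. Lowering to the final height.

carry_out --steps '[{"xyz": [0, 0, -1], "rot": [0, 0, 0]}, {"xyz": [0, 0, -2], "rot": [0, 0, 0]}, {"xyz": [0, 0, -3], "rot": [0, 0, 0]}, {"xyz": [0, 0, -4], "rot": [0, 0, 0]}, {"xyz": [0, 0, -5], "rot": [0, 0, 0]}, {"xyz": [0, 0, -5.8], "rot": [0, 0, 0]}, {"xyz": [0, 0, -6.3], "rot": [0, 0, 0]}, {"xyz": [0, 0, -6.5], "rot": [0, 0, 0]}, {"xyz": [0, 0, -6.5], "rot": [0, 0, 0]}]'

```text
t: 18.65
tool_pos: [0.54, -0.0787, 0.1333]
orientation: [-2.456, -1.024, -1.021]
force: [-0.5, 0.2, -0.2]
opening: 0.0107
```

```bash
python3 - <<'E'
from kin import *
s=read_camera("scene")[:,:,::-1]; cv2.imwrite("pics/s10.png",s); crop("scene",s,280,170,380,260,7,"sc10")
t=read_camera("top")[:,:,::-1]; cv2.imwrite("pics/t10.png",t); crop("top",t,270,160,350,230,8,"tc10")
S=read_state();print(S['tool_pos'],S['q'].round(3),S['opening'],S['force']);M=R.from_rotvec(S['orientation']).as_matrix();print(M.round(3))
for L in(.1146,.0786,0):
  p=S['tool_pos']+M[:,2]*L;a,b=proj("scene",p),proj("top",p);print(p,(a-[280,170])*7,(b-[270,160])*8)
E
```

```text
[ 0.54025687 -0.07885144  0.13385812] [-0.74  -0.083  2.107  0.85   1.225 -1.879] 0.010899423525074165 [-0.10968898 -0.63187691 -1.61426607]
[[ 0.496  0.709  0.501]
 [ 0.503 -0.705  0.499]
 [ 0.708  0.005 -0.707]]
[ 0.59772155 -0.0216276   0.05288651] [272.36159173 251.01980015] [258.11229944 234.01882752]
[ 0.57966982 -0.03960368  0.07832262] [286.27659193 238.46869051] [302.93388384 265.76036062]
[ 0.54025687 -0.07885144  0.13385812] [319.69533819 208.32551104] [407.6707246  339.93239053]
```

View pics/sc10.png

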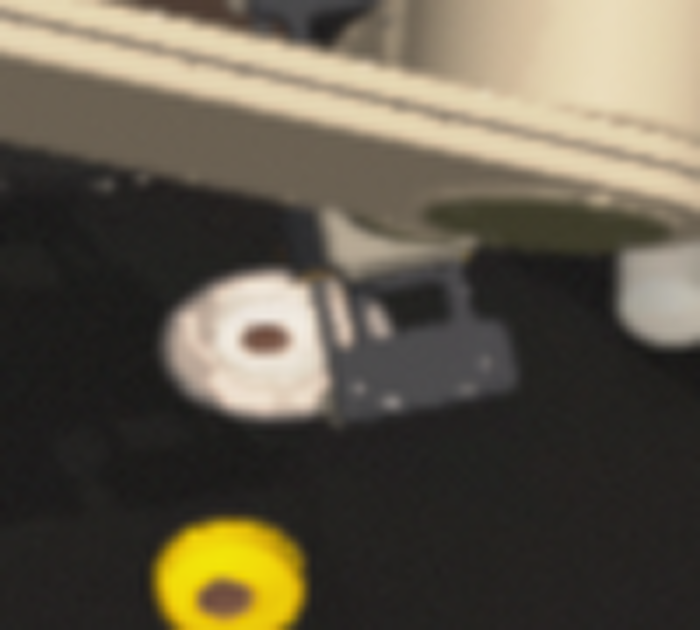

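View pics/tc10.png

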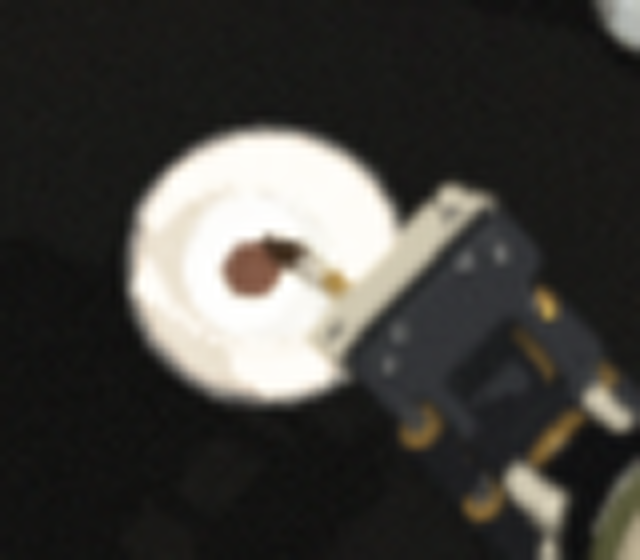

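```bash
python3 - <<'E'
from kin import *
s=cv2.imread("pics/s10.png"); c=s[180:240,295:355].astype(float)
c=np.clip((c/255)**.5*255*1.2,0,255).astype(np.uint8); cv2.imwrite("pics/e10.png",cv2.resize(c,None,fx=10,fy=10,interpolation=cv2.INTER_CUBIC))
for L in(.1146,.0786,0):
  p=np.array([.54026,-.07885,.13386])+np.array([.501,.499,-.707])*L;print((proj("scene",p)-[295,180])*10)
E
```

```text
[239.1188138  258.82697427]
[258.98878005 240.82628639]
[306.70836026 197.59595282]
```

View pics/e10.png

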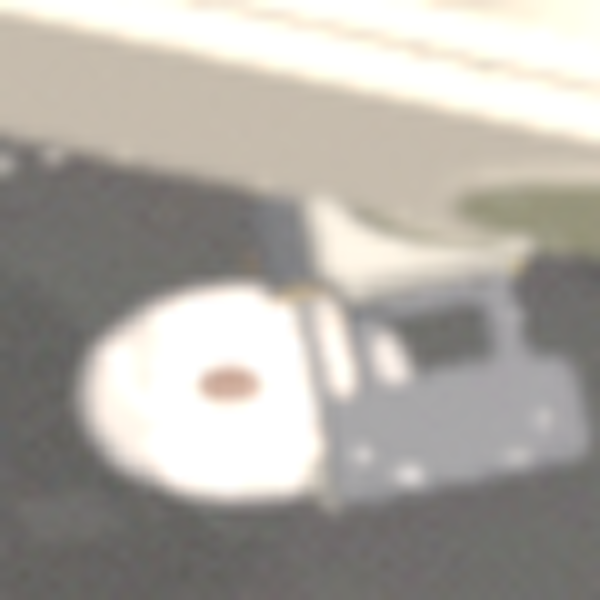

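```bash
python3 - <<'E'
from kin import *
P=np.array([.51009,.259,.31396]);M=R.from_rotvec([2.017,2.406,.006]).as_matrix()
for L in(-.04,.0,.0786,.1146):print(L,((proj("scene",P+M[:,2]*L)-[170,80])*4).round(1))
# what would 3 deg of pivot about jaw do to tip pixel
for a in(-4,4):
  N=R.from_rotvec(np.radians(a)*M[:,0]).as_matrix()@M; print(a,((proj("scene",P+N[:,2]*.1146)-[170,80])*4).round(1))
  N=R.from_rotvec(np.radians(a)*M[:,1]).as_matrix()@M; print(a,"y",((proj("scene",P+N[:,2]*.1146)-[170,80])*4).round(1))
i=cv2.imread("pics/sc7.png"); cv2.imwrite("pics/e7.png",cv2.resize(np.clip((i[180:340,150:310]/255.)**.6*300,0,255).astype(np.uint8),None,fx=3.5,fy=3.5))
E
```

```text
-0.04 [195.5 130.5]
0.0 [205. 181.]
0.0786 [222.6 274.2]
0.1146 [230.2 314.5]
-4 [235.3 309.4]
-4 y [238.9 315.7]
4 [224.9 319. ]
4 y [221.3 312.7]
```

View pics/e7.png

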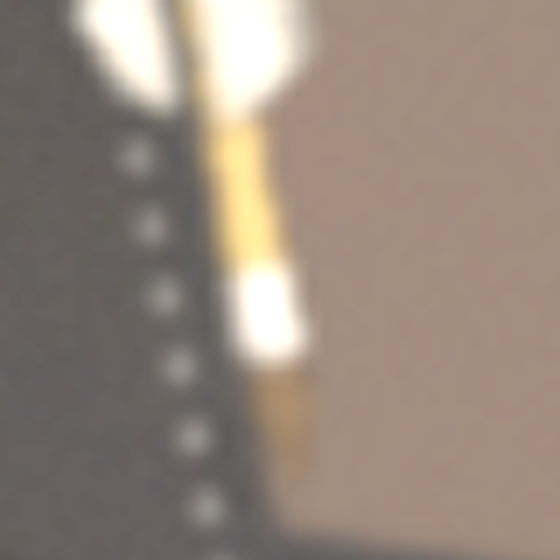

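The brush lines up with the tool axis: measured tip at (233,314) against (230,314.5) predicted, so about 1–2°. Last small centring move, then hold.

carry_out --steps '[{"xyz": [0, 0.2, -0.3], "rot": [0, 0, 0]}, {"xyz": [0, 0.4, -0.6], "rot": [0, 0, 0]}, {"xyz": [0, 0.5, -0.8], "rot": [0, 0, 0]}, {"xyz": [0, 0.5, -0.8], "rot": [0, 0, 0]}, {"xyz": [0, 0.5, -0.8], "rot": [0, 0, 0]}, {"xyz": [0, 0.5, -0.8], "rot": [0, 0, 0]}, {"xyz": [0, 0.5, -0.8], "rot": [0, 0, 0]}, {"xyz": [0, 0.5, -0.8], "rot": [0, 0, 0]}]'

```text
t: 19.55
tool_pos: [0.5401, -0.0738, 0.1255]
orientation: [-2.456, -1.024, -1.021]
force: [0.0, -0.1, -0.4]
opening: 0.0105
```

```bash
python3 - <<'E'
from kin import *
t=read_camera("top")[:,:,::-1]; crop("top",t,180,140,420,270,3.3,"tc11")
c=t[170:220,275:335].astype(float); c=np.clip((c-150)*2.4,0,255).astype(np.uint8); cv2.imwrite("pics/d11.png",cv2.resize(c,None,fx=10,fy=10,interpolation=cv2.INTER_CUBIC))
S=read_state();M=R.from_rotvec(S['orientation']).as_matrix();p=S['tool_pos']+M[:,2]*.1146
print(S['t'],p,np.degrees(np.arccos(-M[2,2])),S['opening'],np.abs(S['dq']).max())
for n,q in(("dish tcp est",(.597,-.02,.007)),("mat",(.597,-.021,0)),("tip",p)):print(n,(proj("top",q)-[275,170])*10)
E
```

```text
19.6 [ 0.59750232 -0.01653534  0.04454999] 45.03428389161588 0.010452731882911737 0.0022015031163624328
dish tcp est [275.90316714 226.10295548]
mat [280.33401462 230.61520268]
tip [257.58062668 199.40182764]
```

View pics/tc11.png

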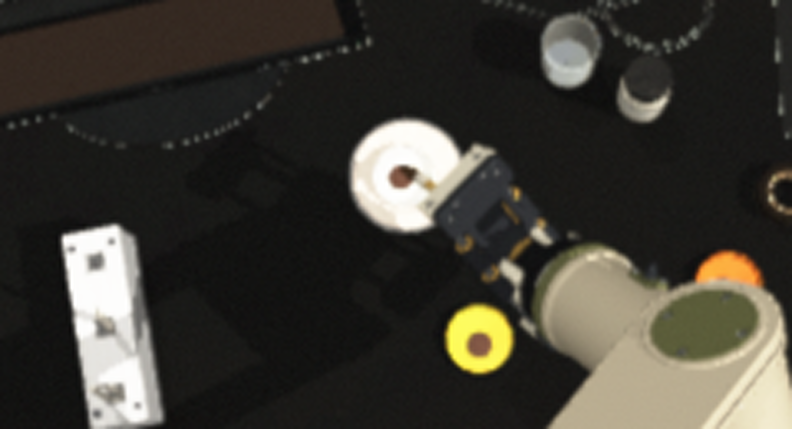

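View pics/d11.png

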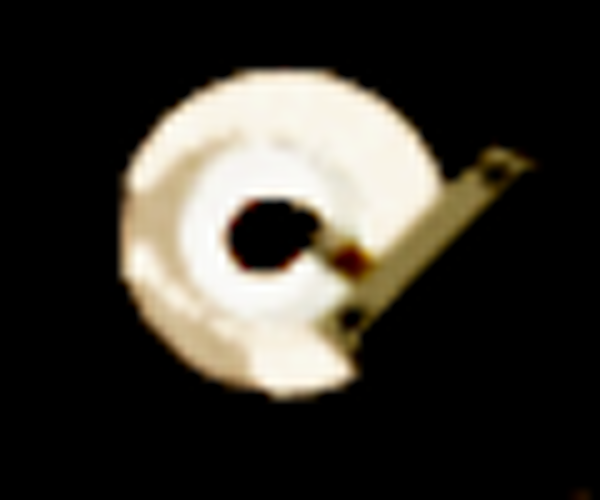

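The bristles are over the dish, and everything else is where it was. Handing in.

```bash
python3 -c "
from plant import *
print(close_job())"
```

```text
the job is handed in; nothing more can be done
None
```

The job is handed in at about 20 s of the 64 s allowed. The dish is on the mat, and the brush is held still at about 45° with its bristles over the dish.

**Dish:** I gripped it lightly by its sides at bench height and slid it onto the mat without lifting it. The last pictures put its centre within about 7 mm of the mat's centre; the limit is 25 mm.

**Brush:** I drew it straight up out of the far well, and it is held at 10.5 mm opening on the 11 mm handle. My first tilt, leaning straight away from the robot, took joint 2 to its limit. I changed to a lean turned 45° to the left, with the tool rolled about the brush. All joints ended well inside their ranges.

**Last checks:**
- **Lean:** the tool leans at 45.0°. A picture taken just after the lift showed the brush in line with the tool to about 1–2°.
- **Bristle tips:** they are at about (0.598, -0.017, 0.045) m, roughly 3 cm above the dish rim. That height is worked out from the grasp.
- **Other things:** the spatula and tweezers are still in their wells. The beaker, jar and look-alikes look unmoved; I did not look at the timer again.

**Doubtful points:**
- At the joint 2 limit, the angle read -0.8911 rad against a listed limit of -0.89. I moved off at once, but I can't tell whether it counts as passing the range.
- In the final pose the gripper hides the brush from the scene camera. The top view put the tips a few millimetres from prediction.

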